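# Refit the filling hopper on the jar-filling stand

## Robot

A 6-joint arm with a two-finger parallel gripper is mounted at the origin on the work surface. World frame = base frame: x ahead of the robot, y to its left, z up, the work surface at z = 0. Lengths are in m, angles in rad, forces in N, time in s.
With the tool pointing down it reaches from about 0.3 to 0.875 m from the base axis. Payload 6.4 kg.
Tool frame: the origin (TCP) lies on the centre line of the jaws, within the pads' length; the fingertips stand 25 mm ahead of it and the grasp point (between the pads) lies 6 mm ahead of it (nose_length is the distance from the TCP to the fingertips, in m); z points along the fingers, x is the direction in which the jaws open and shut, and the axes are right-handed (so a half turn about z gives the same grasp; the last joint's range is limited). The gripper opens to 85 mm and grips with 20 to 120 N. Pads are 22 mm wide; open, the fingers measure 114 mm over their backs; the gripper's body (76 mm by 85 mm) begins 54 mm behind the grasp point. The pads swing forward as they close: fully open they stand 13 mm farther back than shut.
Start: joints at [-1.486, 0.181, 1.607, -0, 1.354, -0.206], TCP at [0.165, -0.551, 0.256] pointing down, gripper open.
Joint ranges: [-2.99, 2.99], [-0.89, 2.07], [0.3, 2.58], [-1.14, 4.28], [0, 2.63], [-3.12, 3.12]. Speed limits (rad/s): [2.57, 2.57, 3.01, 3.14, 3.14, 3.14].

## Interface

Orientations are given as [roll, pitch, yaw] about the fixed x, y, z axes, in that order (R = Rz(yaw) Ry(pitch) Rx(roll)).
In Python, from plant import * gives the robot as it stands. The module is installed in compiled form; this text tells all that it offers.
- The arm moves only by the tool drive_tool, never from a script. Its argument "steps" is a list of rows, each a list of 7 numbers: the turn, a rotation vector about the tool's x, y, z in rad, then the shift along the tool's x, y, z in mm, then the finger opening in mm, from 0 to 85.4. In form: [[rx, ry, rz, x, y, z, jaw], ...]. A call has 1 to 10 rows; each row shifts and turns the commanded pose from where the row before left it, along the tool's axes as they then stand; what a row does not reach is not made up. A row lasts 1/10 s, in which the tool goes at most 50 mm and 8.59 degrees, less where a joint would pass 70% of its speed; a pose out of reach is approached as far as the arm can. A call is refused whole if a number of a shift passes 50 or a number of a turn 0.15, either way. A call with a gripper value outside its range is refused whole. The fingers move at their own pace and stop on an object; "force" is the grip in N (left out, the last holds). Time passes only in rows, so rows that do not move let the fingers close. It gives the time, the measured TCP pose, the force and the opening at its end, in the units of the state.
- get_state(): the state, without advancing time (a new reading comes with each control period).
- snapshot(name): name is "side" or "top" or "wrist"; returns a dict with "pixels" (420x560x3 uint8, blue, green, red), "z_map" (420x560 float32, m along the optical axis (not along the pixel's ray), 0 where there is no reading), "camera_matrix" (3x3 intrinsics, pixels), "dist" ([k1, k2, p1, p2, k3] as OpenCV has them; the pictures are not rectified), "T" (4x4, takes a point from camera to world coordinates). Camera axes: x right, y up, looking along -z (the intrinsics and any distortion apply to the point x, -y, -z); pixel columns grow to the right and rows downward; lengths in m; the calibration is good to about 2 mm. A picture is of the moment at which its call begins.
- finish_job(): hands the job in, once; it reports no verdict.
Trained networks look in a picture, given as the dict that the camera call returned (one of the last four; its "shot" number tells which), for a name from the list of things; names that differ only in an ending like _2 or _b are one class to them, and where a whole thing is asked for, a point or a joint stands for the part that bears it (a point fixed in the world has none). Each returns a list of dicts, best first, with "confidence" (0 to 1); they miss things now and then, are a little off and sometimes report something else, mostly with a low value. They report only what shows in the picture. A call takes as long as a camera call. They do not tell look-alikes from the thing itself.
- spot_in(query, picture): "position" ([x, y, z] in m, in world coordinates, good to about 4 mm: the middle of the surface that is visible of it).
The state is a dict: "t": time; "joints": joint angles; "qd": joint speeds; "joint_efforts": joint torques, N m; "position": TCP position; "tool_rot": TCP orientation; "ft_force": force on the tool from outside, world axes, zero at the start; "torque": the same for the moment, N m; "finger_gap": opening from 0.0 (shut) to 1.0 (fully open).
Only numpy, scipy, OpenCV 4.12 (cv2) and the standard library are available. Lean on these libraries where they do the work, as an engineer would, in place of code of your own. Each camera call takes 0.05 s, during which the arm holds its last target.

## Task

Put the clean blue filling hopper back on the jar-filling stand (the sloping black lip is its handle): lower it gently so that both holes of its flange go over the two brass pins, holding it until the flange is down on the top plate. Leave it lying flush there, let go of it, and leave the jars, tape, scoop, brush and lids where they are.

Things in the scene. Friction and masses are not known exactly. Their poses are not given: they have to be found in the camera images.
- hopper: Blue plastic hopper, loose, level, 0.3 to 0.48 kg. Origin: centre of the flange's underside; z up, +x from grip lip to the far wall, y along the flange: 120 (x) x 200 (y) x 8 mm, two 16 mm holes at x 0, y +-86 mm, square outlet between. Four 4 mm walls lean outward 30 deg to an open rim 150 mm square at z 83. Starts with lip towards the robot (yaw within 0.5 rad of 0).
- grip_lip (a point): Centre of the black lip that prolongs the -x wall, at (-81, 0, 97) mm in the hopper's frame (axes as the hopper's): a slab 10 mm thick, 120 wide (along y), 40 long, leaning outward 30 deg from vertical (towards -x going up), its end 18 mm up the slope from here. Grip it across the 10 mm, one finger inside the hopper, tool tilted 30 deg: pointing down and to hopper +x.
- hole_left (a point): Centre of the hole at y = +86 mm in the hopper's flange, at the underside; 16 mm diameter, edges chamfered 1.5 mm.
- hole_right (a point): Centre of the hole at y = -86 mm in the hopper's flange, at the underside; 16 mm diameter, edges chamfered 1.5 mm.
- stand: Jar-filling stand, fixed (yaw within 0.35 rad of 0). Steel foot plate 170 (x) x 230 (y) mm, four legs, level top plate 150 (x) x 220 (y) x 8 mm with its upper face 150 mm above the table; a jar stands below. Origin: centre of the foot's underside; z up, y along the line of the pins. A gate's red knob at x +120 mm, top 169 mm above the table.
- seat (a point): Centre of the upper face of the stand's top plate, 150 mm above the table, between the pins; the hopper's origin belongs here. Axes as the stand's.
- pin_left (a point): Tip of the brass pin at y = +86 mm on the stand's top plate. The pin is upright, 12 mm in diameter and 26 mm high above the plate; its top 8 mm taper to 5 mm. The hopper's holes leave 2 mm all round it. The hopper fits either way round.
- pin_right (a point): Tip of the other brass pin, at y = -86 mm, the same.
- jar_filling: Glass jar with a steel cap, 76 mm diameter, 100 mm high, standing under the spout on the stand's foot plate. Origin: centre of its underside.
- jar_middle: Glass jar with a red cap, 76 mm diameter, 100 mm high, standing between the places of hopper and stand. Origin: centre of its underside.
- jar_far: The same kind of jar, farther from the robot. Origin: centre of its underside.
- tape_roll: Roll of brown packing tape lying flat, 108 mm diameter, 48 mm high, on the robot's side of the middle jar. Origin: centre of its underside.
- scoop: Aluminium scoop with a black handle, 210 mm long, 40 mm high, lying near the robot. Origin: on its underside, near the back of the bowl.
- brush: Green-handled cleaning brush, 200 mm long, lying near the robot. Origin: centre of its underside.
- lid_stack: Pile of red jar lids, 82 mm diameter, 44 mm high, beyond the hopper and stand. Origin: centre of its underside.
There are look-alikes about, which are no part of the job. There is more than one size of the hopper; the one meant has the size given above.

How it is judged:
By the outcome, as a careful person would: the job done as asked, in the order asked, and still so for the second after the job is handed in, with the robot touching nothing.
It also fails if it takes over 48 s, if anything falls off the work surface, if the arm or the gripper's body presses on something with over 40 N, if the wrist force passes 120 N, or if a joint passes its speed limit or range.

## Working session

There is one attempt and no reset: what is moved stays moved. The work goes in short steps, Python scripts to look and compute and a tool call to move; the robot and the scene stay as the last step left them, time stands still between calls to the robot, and variables do not carry over. Pictures are saved under pics/ and viewed, and the job is handed in when it is done.

Besides the shell and the picture viewer there is one more tool, called after "Call:" as a command line: name --pt "numbers of a row" for each row, then --argument value for the rest. drive_tool: Moves the arm, as the interface text tells. Its arguments: {"type":"object","properties":{"steps":{"type":"array","items":{"type":"array","items":{"type":"number"}}},"force":{"type":"number"}},"required":["steps"]}

```bash
mkdir -p pics; ls; python3 - <<'E'
from plant import *
import cv2,pickle
print(get_state())
for n in ("side","top"):
    s=snapshot(n); cv2.imwrite(f"pics/{n}0.png",s["pixels"]); pickle.dump(s,open(f"{n}0.pkl","wb"))
    print(n,s["camera_matrix"],s["dist"],s["T"],s["shot"])
E
```

```text
pics
{'t': 0.0, 'joints': array([-1.48629192e+00,  1.81545978e-01,  1.60801732e+00, -3.11778612e-05,
        1.35377695e+00, -2.06311370e-01]), 'qd': array([-1.43159320e-03,  1.40670230e-03,  1.29321170e-03, -2.30143004e-04,
        1.15812268e-03,  1.22265456e-05]), 'joint_efforts': array([ 7.98486999e-04, -4.44872475e+01, -3.51335156e+01, -3.03214092e-04,
        8.85652931e-03, -4.57276329e-06]), 'position': array([ 0.16482977, -0.55033665,  0.25537683]), 'tool_rot': array([-3.14126445e+00,  1.71677394e-03, -1.27997352e+00]), 'ft_force': array([ 0.07242758, -0.05392155,  0.85031973]), 'torque': array([-0.00432544,  0.0014443 ,  0.0288175 ]), 'finger_gap': 0.9974995236310729}
side [[394.14769738   0.         275.49741349]
 [  0.         394.14769738 213.95129536]
 [  0.           0.           1.        ]] [0.0256533 0.        0.        0.        0.       ] [[ 0.98995458  0.08092668 -0.11593445  0.43229963]
 [-0.14080374  0.48997612 -0.86028932 -0.87342837]
 [-0.01281525  0.86797135  0.49644889  0.65508232]
 [ 0.          0.          0.          1.        ]] 1
top [[482.37100705   0.         282.83315772]
 [  0.         482.37100705 207.79270039]
 [  0.           0.           1.        ]] [-0.03639941  0.          0.          0.          0.        ] [[ 0.00434661  0.99793677 -0.06405708  0.48575157]
 [-0.99988961  0.0052474   0.01390084  0.02800156]
 [ 0.01420829  0.06398959  0.99784942  1.35603474]
 [ 0.          0.          0.          1.        ]] 2
```

View pics/side0.png

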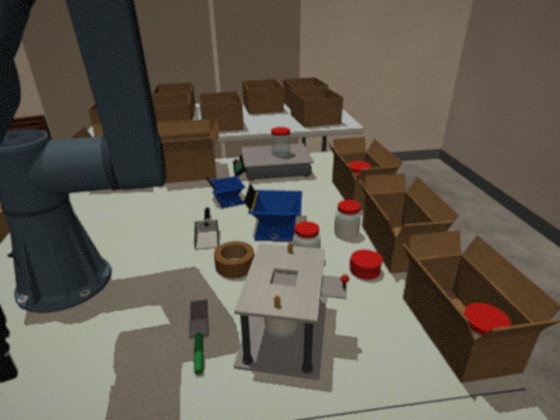

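View pics/top0.png

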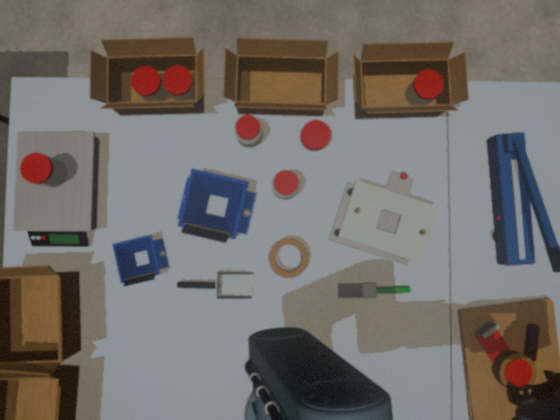

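Top picture: candidates are the large blue hopper (215,205), a small blue hopper (140,258) and a blue sealer (515,200). The stand's pins are at about (357,210) and (425,220), with its knob at (404,176). Now I'll measure both hoppers.

```bash
cat > h.py <<'E'
import numpy as np,cv2,pickle
def cloud(s):
    h,w=s["z_map"].shape
    u,v=np.meshgrid(np.arange(w),np.arange(h))
    p=cv2.undistortPoints(np.stack([u,v],-1).reshape(-1,1,2).astype(float),s["camera_matrix"],s["dist"]).reshape(h,w,2)
    z=s["z_map"].astype(float)
    P=np.stack([p[...,0]*z,-p[...,1]*z,-z],-1)
    return P@s["T"][:3,:3].T+s["T"][:3,3]
def ray(s,u,v,zw):
    p=cv2.undistortPoints(np.array([[[u,v]]],float),s["camera_matrix"],s["dist"])[0,0]
    d=s["T"][:3,:3]@np.array([p[0],-p[1],-1]);o=s["T"][:3,3]
    return o+d*(zw-o[2])/d[2]
def proj(s,X):
    X=np.atleast_2d(X).astype(float);C=(X-s["T"][:3,3])@s["T"][:3,:3]
    C=C*[1,-1,-1]
    return cv2.projectPoints(C.reshape(-1,1,3),np.zeros(3),np.zeros(3),s["camera_matrix"],np.array(s["dist"],float))[0].reshape(-1,2)
E
python3 - <<'E'
from plant import *
from h import *
s=snapshot("top");pickle.dump(s,open("top0.pkl","wb"))
for q in ["hopper","grip_lip","hole_left","hole_right","seat","pin_left","pin_right","stand","jar_middle","jar_far","tape_roll","lid_stack","scoop","jar_filling","brush"]:
    print(q,[(np.round(d["position"],3).tolist(),round(d["confidence"],2)) for d in spot_in(q,s)][:4])
P=cloud(s);print(get_state()["t"])
for n,(x0,x1,y0,y1) in dict(big=(170,265,160,250),small=(105,180,225,290)).items():
    c=s["pixels"][y0:y1,x0:x1];q=P[y0:y1,x0:x1]
    hsv=cv2.cvtColor(c,cv2.COLOR_BGR2HSV);m=(hsv[...,0]>100)&(hsv[...,0]<130)&(hsv[...,1]>120)
    for a,b in((-.01,.004),(.004,.012),(.05,.075),(.075,.09),(.09,.13)):
        k=m&(q[...,2]>a)&(q[...,2]<b)
        if k.sum()>5: print(n,a,b,k.sum(),cv2.minAreaRect(q[k][:,:2].astype(np.float32)),np.median(q[k][:,2]))
    cv2.imwrite(f"pics/{n}.png",cv2.resize(c,None,fx=6,fy=6,interpolation=cv2.INTER_CUBIC))
E
```

```text
hopper [([0.427, 0.398, 0.038], 0.62), ([0.573, 0.197, 0.059], 0.55)]
grip_lip [([0.432, 0.401, 0.04], 0.8), ([0.579, 0.198, 0.061], 0.56)]
hole_left [([0.576, 0.198, 0.058], 0.76), ([0.434, 0.403, 0.037], 0.69)]
hole_right [([0.429, 0.396, 0.04], 0.68), ([0.575, 0.2, 0.063], 0.57), ([0.436, -0.006, 0.05], 0.49)]
seat [([0.536, -0.252, 0.154], 0.96)]
pin_left [([0.535, -0.254, 0.143], 0.72)]
pin_right [([0.541, -0.253, 0.151], 0.74)]
stand [([0.54, -0.251, 0.149], 0.68)]
jar_middle [([0.635, 0.004, 0.099], 0.84), ([0.538, -0.25, 0.152], 0.51), ([0.35, -0.219, 0.018], 0.49)]
jar_far []
tape_roll [([0.436, -0.001, 0.047], 0.93)]
lid_stack [([0.774, -0.076, 0.04], 0.76), ([0.576, 0.198, 0.059], 0.59), ([0.634, 0.004, 0.099], 0.43)]
scoop [([0.359, 0.162, 0.002], 0.69)]
jar_filling []
brush [([0.346, -0.217, 0.014], 0.76), ([0.542, -0.248, 0.15], 0.49)]
0.9
big -0.01 0.004 17 ((0.5662010908126831, 0.19363552331924438), (0.2032623589038849, 0.09172023087739944), 87.80191802978516) 0.0029057001838173058
big 0.004 0.012 265 ((0.5766788125038147, 0.195136159658432), (0.1952488124370575, 0.11174410581588745), 77.6827392578125) 0.00843764504789446
big 0.05 0.075 805 ((0.5814464688301086, 0.19770196080207825), (0.1363465040922165, 0.13123558461666107), 77.39388275146484) 0.0628424630330664
big 0.075 0.09 728 ((0.5789562463760376, 0.1967182159423828), (0.1589890569448471, 0.1528453677892685), 77.6465835571289) 0.08225934512521005
small -0.01 0.004 58 ((0.4425106942653656, 0.3520366847515106), (0.07253468036651611, 0.021800480782985687), 15.980569839477539) 0.002270153974922362
small 0.004 0.012 150 ((0.4362022280693054, 0.3831961154937744), (0.07370232790708542, 0.09155198186635971), 11.940382957458496) 0.006755737271718409
small 0.05 0.075 345 ((0.4319468140602112, 0.4019509553909302), (0.10336862504482269, 0.10844169557094574), 13.105011940002441) 0.0557569913382534
```

View pics/big.png

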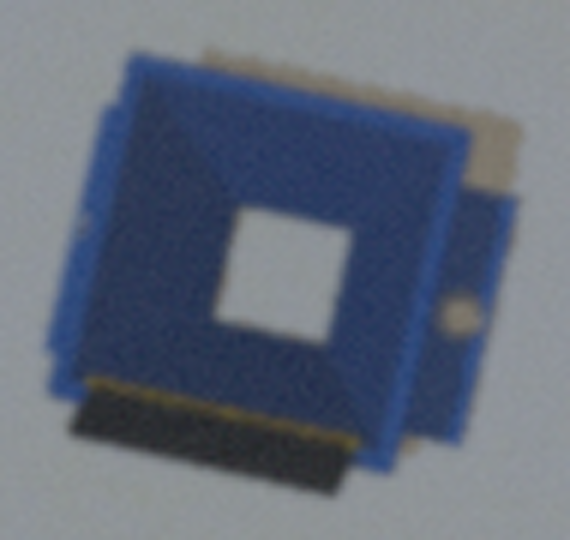

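```bash
python3 - <<'E'
from h import *
s=pickle.load(open("top0.pkl","rb"));P=cloud(s)
q=P[165:275,320:450];k=(abs(q[...,2]-.15)<.006)
print(cv2.minAreaRect(q[k][:,:2].astype(np.float32)),np.median(q[k][:,2]))
pl=q[k];A=np.c_[pl[:,:2],np.ones(len(pl))];print(np.linalg.lstsq(A,pl[:,2],rcond=None)[0])
k=(q[...,2]>.158);print(np.round(q[k][:40],3).tolist())
c=s["pixels"][165:275,320:450];cv2.imwrite("pics/stand.png",cv2.resize(c,None,fx=6,fy=6,interpolation=cv2.INTER_CUBIC))
t=pickle.load(open("side0.pkl","rb"));c=t["pixels"][225:385,220:370];cv2.imwrite("pics/stands.png",cv2.resize(c,None,fx=3.75,fy=3.75,interpolation=cv2.INTER_CUBIC))
E
```

```text
((0.5540491938591003, -0.26173025369644165), (0.22250613570213318, 0.1984584629535675), 72.1187515258789) 0.15081203140604948
[-0.00226265 -0.00044153  0.15180497]
[[0.486, 0.028, 1.356], [0.486, 0.028, 1.356], [0.654, -0.287, 0.162], [0.653, -0.289, 0.166], [0.653, -0.29, 0.168], [0.654, -0.294, 0.165], [0.486, 0.028, 1.356], [0.651, -0.284, 0.164], [0.651, -0.286, 0.168], [0.651, -0.289, 0.164], [0.65, -0.29, 0.171], [0.65, -0.292, 0.17], [0.651, -0.296, 0.164], [0.486, 0.028, 1.356], [0.649, -0.285, 0.162], [0.648, -0.286, 0.167], [0.647, -0.287, 0.172], [0.647, -0.289, 0.175], [0.648, -0.293, 0.169], [0.648, -0.296, 0.167], [0.648, -0.298, 0.168], [0.646, -0.282, 0.163], [0.646, -0.283, 0.167], [0.646, -0.286, 0.167], [0.645, -0.286, 0.174], [0.645, -0.289, 0.172], [0.645, -0.292, 0.172], [0.645, -0.295, 0.171], [0.647, -0.3, 0.16], [0.644, -0.284, 0.164], [0.643, -0.286, 0.165], [0.643, -0.288, 0.168], [0.642, -0.289, 0.173], [0.643, -0.292, 0.171], [0.643, -0.295, 0.169], [0.643, -0.298, 0.166], [0.641, -0.284, 0.163], [0.641, -0.286, 0.166], [0.64, -0.287, 0.17], [0.641, -0.291, 0.166]]
```

View pics/stand.png

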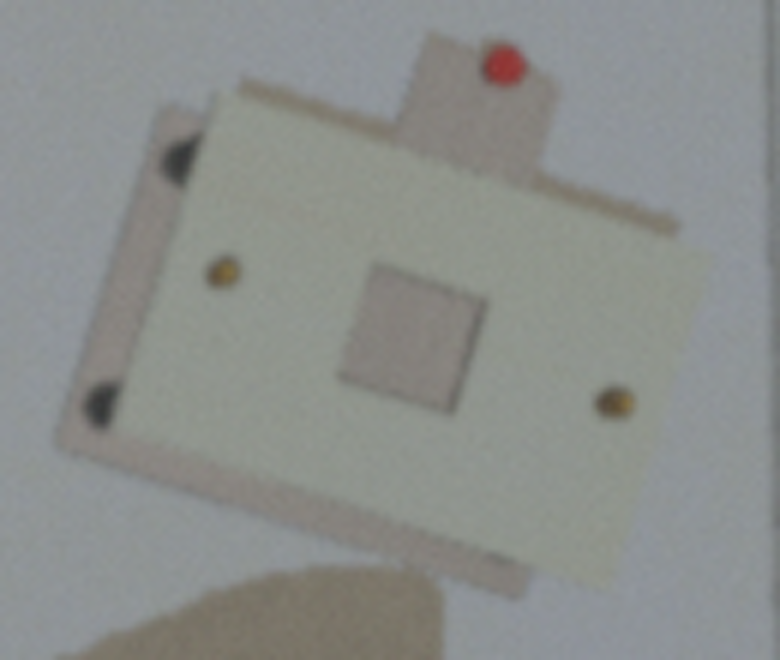

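View pics/stands.png

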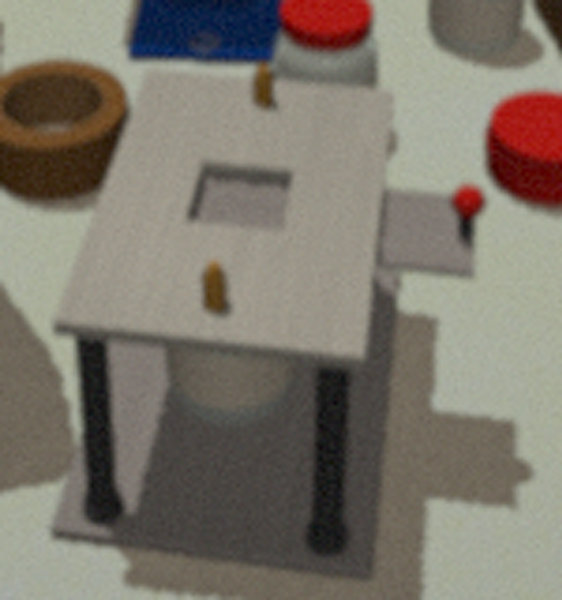

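```bash
cat > fit.py <<'E'
from h import *
from scipy.optimize import least_squares
def fit(obs,x0):  # obs list (s, model Nx3, pix Nx2)
    def tf(p,M):
        c,s=np.cos(p[2]),np.sin(p[2]);M=np.array(M,float)
        return np.c_[p[0]+c*M[:,0]-s*M[:,1],p[1]+s*M[:,0]+c*M[:,1],M[:,2]]
    f=lambda p:np.concatenate([(proj(s,tf(p,M))-px).ravel() for s,M,px in obs])
    r=least_squares(f,x0,loss="soft_l1");return r.x,f(r.x).reshape(-1,2)
E
cat > a.py <<'E'
from fit import *
s=pickle.load(open("top0.pkl","rb"));t=pickle.load(open("side0.pkl","rb"))
up=lambda L,k,o:(np.array(L,float)+.5)/k-.5+o
# order: +x+y, +x-y, -x-y, -x+y, tips L R
M=[[.075,.11,.15],[.075,-.11,.15],[-.075,-.11,.15],[-.075,.11,.15],[0,.086,.176],[0,-.086,.176]]
top=up([(218,90),(708,255),(607,588),(118,430),(229,266),(625,400)],6,(320,165))
# side: right in image=+x, far=+y
side=up([(390,95),(362,355),(60,326),(147,72),(263,66),(212,265)],3.75,(220,225))
for o in ([(s,M,top)],[(t,M,side)],[(s,M,top),(t,M,side)]):
    x,r=fit(o,[.54,-.25,-.3]);print(np.round(x,4),np.round(r,1).tolist())
# hopper, big crop 6x offset (170,160)
H=[[.075,.075,.083],[.075,-.075,.083],[-.075,-.075,.083],[-.075,.075,.083],[.06,-.1,.008],[-.06,-.1,.008],[0,-.086,.008]]
hp=up([(130,52),(470,127),(392,473),(50,398),(519,195),(463,443),(462,315)],6,(170,160))
x,r=fit([(s,H,hp)],[.578,.197,-.216]);print(np.round(x,4),np.round(r,1).tolist())
E
python3 a.py
```

```text
[ 0.5313 -0.2542 -0.3115] [[-0.2, -0.4], [0.8, -0.8], [0.3, 0.5], [-1.5, -0.4], [-0.1, 0.8], [0.2, 0.2]]
[ 0.5307 -0.2533 -0.3073] [[0.7, -1.1], [0.7, 1.1], [-2.0, -0.5], [-0.5, -0.5], [-0.3, 0.1], [0.4, 0.0]]
[ 0.5309 -0.2539 -0.3096] [[-0.4, -0.2], [0.6, -0.7], [0.3, 0.6], [-1.6, -0.2], [-0.3, 1.1], [0.0, 0.3], [0.9, -0.9], [0.8, 1.3], [-2.0, -0.4], [-0.3, -0.4], [-0.0, 0.3], [0.5, 0.2]]
[ 0.5784  0.1949 -0.2083] [[0.4, 1.6], [-1.1, 1.0], [-0.4, -1.3], [1.1, -0.9], [-0.1, -0.1], [0.0, 0.4], [-0.1, -0.3]]
```

```bash
cat > plan.py <<'E'
import numpy as np
from scipy.spatial.transform import Rotation as Ro, Slerp
def Rtool(yaw,tilt=np.pi/6):
    c,s=np.cos(tilt),np.sin(tilt)
    return Ro.from_euler('z',yaw)*Ro.from_matrix(np.array([[c,0,s],[0,-1,0],[s,0,-c]]))
def rows(p0,R0,p1,R1,n,jaw,dp=0,dr=3,after=False):
    out=[];p=np.array(p0,float);R=R0;sl=Slerp([0,1],Ro.concatenate([R0,R1]))
    for i in range(1,n+1):
        a=i/n;pt=np.array(p0)+a*(np.array(p1)-p0);Rt=sl(a)
        w=np.round((R.inv()*Rt).as_rotvec(),dr)
        Rn=R*Ro.from_rotvec(w)
        B=Rn if after else R
        d=np.round(B.inv().apply(pt-p),dp)
        p=p+B.apply(d);R=Rn
        out.append([float(x) for x in list(w)+list(d)]+[jaw])
    return out,p,R
def cur():
    from plant import get_state
    s=get_state();return s["position"],Ro.from_euler('xyz',s["tool_rot"]),s
E
python3 - <<'E'
from plan import *
p,R,s=cur();print(p,R.as_matrix().round(3).tolist())
T=Rtool(-.21)
Sl=Slerp([0,1],Ro.concatenate([R,T]))
for tgt,a,n in (((.42,-.33,.36),.35,10),((.46,-.02,.36),.7,9),((.417,.23,.242),1,8)):
    r,p,R=rows(p,R,tgt,Sl(a),n,85); print(p.round(4));print(r)
E
```

```text
[ 0.16488318 -0.55088352  0.25631169] [[0.287, -0.958, 0.0], [-0.958, -0.287, -0.0], [0.0, -0.0, -1.0]]
[ 0.1649 -0.5509  0.2563]
[[0.01, 0.017, -0.037, -0.0, -0.0, -0.0, 85], [0.01, 0.016, -0.036, -0.0, -0.0, -0.0, 85], [0.009, 0.017, -0.037, -0.0, -0.0, -0.0, 85], [0.01, 0.016, -0.036, -0.0, -0.0, -0.0, 85], [0.01, 0.017, -0.037, -0.0, -0.0, -0.0, 85], [0.01, 0.016, -0.036, -0.0, -0.0, -0.0, 85], [0.01, 0.017, -0.037, -0.0, -0.0, -0.0, 85], [0.009, 0.016, -0.036, -0.0, -0.0, -0.0, 85], [0.01, 0.017, -0.037, -0.0, -0.0, -0.0, 85], [0.01, 0.016, -0.037, -0.0, -0.0, -0.0, 85]]
[0.7385 0.2654 0.3238]
[[0.011, 0.018, -0.041, -0.0, -0.0, -0.0, 85], [0.011, 0.019, -0.04, -0.0, -0.0, -0.0, 85], [0.011, 0.018, -0.041, -0.0, -0.0, -0.0, 85], [0.01, 0.019, -0.04, -0.0, -0.0, -0.0, 85], [0.011, 0.018, -0.041, -0.0, -0.0, -0.0, 85], [0.011, 0.018, -0.04, -0.0, -0.0, -0.0, 85], [0.011, 0.019, -0.041, -0.0, -0.0, -0.0, 85], [0.011, 0.018, -0.041, -0.0, -1.0, -0.0, 85], [0.011, 0.019, -0.04, -0.0, 0.0, -0.0, 85]]
[0.7385 0.2654 0.3238]
[[0.01, 0.018, -0.039, -0.0, 0.0, -0.0, 85], [0.011, 0.017, -0.039, -0.0, 0.0, -0.0, 85], [0.01, 0.018, -0.04, -0.0, 0.0, -0.0, 85], [0.011, 0.018, -0.039, -0.0, 0.0, -0.0, 85], [0.01, 0.017, -0.039, -0.0, 0.0, -0.0, 85], [0.011, 0.018, -0.039, -0.0, 0.0, -0.0, 85], [0.01, 0.018, -0.039, -0.0, 0.0, -0.0, 85], [0.011, 0.017, -0.039, -0.0, 0.0, -0.0, 85]]
```

```bash
python3 - <<'E'
t=open('plan.py').read()
t=t.replace("d=np.round(B.inv().apply(pt-p),dp)","d=np.round(1000*B.inv().apply(pt-p),dp)").replace("p=p+B.apply(d)","p=p+B.apply(d)/1000")
open('plan.py','w').write(t)
E
python3 - <<'E'
from plan import *
p,R,s=cur()
T=Rtool(-.21)
Sl=Slerp([0,1],Ro.concatenate([R,T]))
for tgt,a,n in (((.42,-.33,.36),.35,10),((.46,-.02,.36),.7,9),((.417,.23,.242),1,8)):
    r,p,R=rows(p,R,tgt,Sl(a),n,85,dr=2); print(p.round(4));print(r)
E
```

```text
[ 0.4198 -0.3298  0.3596]
[[0.01, 0.02, -0.04, -14.0, -31.0, -10.0, 85], [0.01, 0.01, -0.03, -12.0, -31.0, -11.0, 85], [0.01, 0.02, -0.04, -12.0, -32.0, -10.0, 85], [0.01, 0.02, -0.04, -9.0, -32.0, -10.0, 85], [0.01, 0.01, -0.03, -9.0, -33.0, -10.0, 85], [0.01, 0.02, -0.04, -7.0, -33.0, -9.0, 85], [0.01, 0.02, -0.04, -6.0, -34.0, -10.0, 85], [0.01, 0.01, -0.03, -4.0, -34.0, -9.0, 85], [0.01, 0.02, -0.04, -3.0, -34.0, -9.0, 85], [0.01, 0.01, -0.04, -2.0, -34.0, -8.0, 85]]
[ 0.46   -0.0203  0.3598]
[[0.01, 0.02, -0.04, -24.0, -25.0, -3.0, 85], [0.01, 0.02, -0.04, -23.0, -26.0, -3.0, 85], [0.01, 0.02, -0.04, -22.0, -26.0, -3.0, 85], [0.01, 0.02, -0.04, -21.0, -28.0, -3.0, 85], [0.01, 0.01, -0.04, -20.0, -28.0, -3.0, 85], [0.01, 0.02, -0.04, -18.0, -29.0, -3.0, 85], [0.01, 0.02, -0.04, -18.0, -30.0, -4.0, 85], [0.01, 0.02, -0.04, -15.0, -31.0, -3.0, 85], [0.01, 0.02, -0.04, -15.0, -31.0, -3.0, 85]]
[0.4173 0.2296 0.2421]
[[0.01, 0.02, -0.04, -25.0, -23.0, 8.0, 85], [0.01, 0.02, -0.04, -24.0, -25.0, 7.0, 85], [0.01, 0.01, -0.04, -23.0, -25.0, 7.0, 85], [0.01, 0.02, -0.04, -23.0, -26.0, 7.0, 85], [0.02, 0.02, -0.04, -21.0, -27.0, 7.0, 85], [0.01, 0.02, -0.04, -20.0, -27.0, 7.0, 85], [0.01, 0.02, -0.04, -20.0, -28.0, 7.0, 85], [0.01, 0.01, -0.03, -18.0, -29.0, 7.0, 85]]
```

Call:
drive_tool --pt "0.01 0.02 -0.04 -14 -31 -10 85" --pt "0.01 0.01 -0.03 -12 -31 -11 85" --pt "0.01 0.02 -0.04 -12 -32 -10 85" --pt "0.01 0.02 -0.04 -9 -32 -10 85" --pt "0.01 0.01 -0.03 -9 -33 -10 85" --pt "0.01 0.02 -0.04 -7 -33 -9 85" --pt "0.01 0.02 -0.04 -6 -34 -10 85" --pt "0.01 0.01 -0.03 -4 -34 -9 85" --pt "0.01 0.02 -0.04 -3 -34 -9 85" --pt "0.01 0.01 -0.04 -2 -34 -8 85"

```text
t: 1.9
position: [0.4207, -0.3286, 0.3603]
tool_rot: [-3.074, -0.176, -0.913]
ft_force: [0.5, -0.7, -0.3]
finger_gap: 0.993
```

Call:
drive_tool --pt "0.01 0.02 -0.04 -24 -25 -3 85" --pt "0.01 0.02 -0.04 -23 -26 -3 85" --pt "0.01 0.02 -0.04 -22 -26 -3 85" --pt "0.01 0.02 -0.04 -21 -28 -3 85" --pt "0.01 0.01 -0.04 -20 -28 -3 85" --pt "0.01 0.02 -0.04 -18 -29 -3 85" --pt "0.01 0.02 -0.04 -18 -30 -4 85" --pt "0.01 0.02 -0.04 -15 -31 -3 85" --pt "0.01 0.02 -0.04 -15 -31 -3 85"

```text
t: 2.8
position: [0.46, -0.019, 0.3602]
tool_rot: [-3.081, -0.371, -0.552]
ft_force: [0.9, 0.4, -0.2]
finger_gap: 0.998
```

```bash
python3 - <<'E'
from plan import *
p,R,s=cur();print(s["t"],p,R.as_rotvec(),s["joints"])
T=Rtool(-.21)
r,p,R=rows(p,R,(.417,.23,.242),T,8,85,dr=2); print(p.round(4));print(r)
E
```

```text
2.8 [ 0.45996875 -0.01895264  0.36022415] [ 2.93403055 -0.8131966   0.57542206] [-0.27266242 -0.40894747  1.97270498 -0.04442143  1.20432292  0.27616668]
[0.4172 0.2301 0.2424]
[[0.01, 0.02, -0.04, -25.0, -23.0, 8.0, 85], [0.01, 0.02, -0.04, -24.0, -24.0, 7.0, 85], [0.01, 0.01, -0.04, -23.0, -25.0, 7.0, 85], [0.01, 0.02, -0.04, -22.0, -26.0, 7.0, 85], [0.01, 0.02, -0.04, -22.0, -27.0, 7.0, 85], [0.02, 0.02, -0.03, -20.0, -27.0, 7.0, 85], [0.01, 0.01, -0.04, -20.0, -28.0, 7.0, 85], [0.01, 0.02, -0.04, -18.0, -29.0, 7.0, 85]]
```

Call:
drive_tool --pt "0.01 0.02 -0.04 -25 -23 8 85" --pt "0.01 0.02 -0.04 -24 -24 7 85" --pt "0.01 0.01 -0.04 -23 -25 7 85" --pt "0.01 0.02 -0.04 -22 -26 7 85" --pt "0.01 0.02 -0.04 -22 -27 7 85" --pt "0.02 0.02 -0.03 -20 -27 7 85" --pt "0.01 0.01 -0.04 -20 -28 7 85" --pt "0.01 0.02 -0.04 -18 -29 7 85" --pt "0 0 0 0 0 0 85"

```text
t: 3.7
position: [0.415, 0.2313, 0.2396]
tool_rot: [-3.14, -0.517, -0.208]
ft_force: [-0.6, -0.8, -0.1]
finger_gap: 0.994
```

```bash
python3 - <<'E'
from plan import *
from plant import *
from h import *
p,R,s=cur();print(s["t"],p,R.as_rotvec(),Rtool(-.21).as_rotvec(),s["joints"],s["ft_force"])
w=snapshot("wrist");cv2.imwrite("pics/w1.png",w["pixels"]);pickle.dump(w,open("w1.pkl","wb"));print(w["T"])
print((R.inv().apply(w["T"][:3,3]-p)).round(3),(R.inv().as_matrix()@w["T"][:3,:3]).round(2))
w=snapshot("top");cv2.imwrite("pics/t1.png",w["pixels"]);pickle.dump(w,open("t1.pkl","wb"))
E
```

```text
3.7 [0.41504777 0.23130723 0.23963403] [ 2.97250253 -0.30999287  0.78592063] [ 2.96680327 -0.31266423  0.79495254] [ 0.44542466 -0.23530207  2.12906638 -0.40390655  0.86459967  0.8578265 ] [-0.59161918 -0.77829045 -0.13260733]
[[ 0.85040085  0.33592107 -0.4049388   0.37435941]
 [-0.1794831   0.90870051  0.37689415  0.31477232]
 [ 0.49457478 -0.24783144  0.83305184  0.34303104]
 [ 0.          0.          0.          1.        ]]
[ 0.001 -0.073 -0.118] [[ 1.   -0.   -0.  ]
 [-0.   -0.96 -0.29]
 [-0.    0.29 -0.96]]
```

View pics/w1.png

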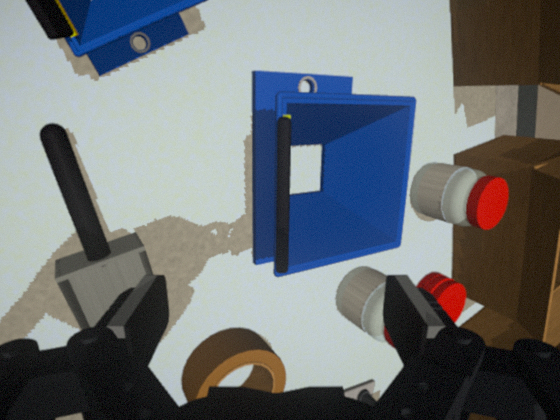

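```bash
python3 - <<'E'
from fit import *
w=pickle.load(open("w1.pkl","rb"));s=pickle.load(open("top0.pkl","rb"))
c=w["pixels"][60:290,235:430];cv2.imwrite("pics/w1c.png",cv2.resize(c,None,fx=2.6,fy=2.6,interpolation=cv2.INTER_CUBIC))
H=[[.075,.075,.083],[.075,-.075,.083],[-.075,-.075,.083],[-.075,.075,.083],[0,.086,.008],[-.09,.06,.1126],[-.09,-.06,.1126],[.06,.1,.008],[-.06,.1,.008],[-.06,-.1,.008]]
px=np.array([(415,97),(403,246),(274,276),(278,94),(307,87),(287,117),(282,271),(352,77),(254,71),(255,264)],float)
x,r=fit([(w,H,px)],[.578,.197,-.21]);print(np.round(x,4),np.round(r,1).tolist())
E
```

```text
[ 0.5815  0.1977 -0.2229] [[-1.8, 3.0], [-5.0, -2.2], [4.2, -3.6], [3.1, 1.5], [-0.0, 0.2], [-3.2, -0.3], [-1.1, 2.3], [0.3, -0.9], [1.1, -1.3], [0.4, 0.2]]
```

View pics/w1c.png

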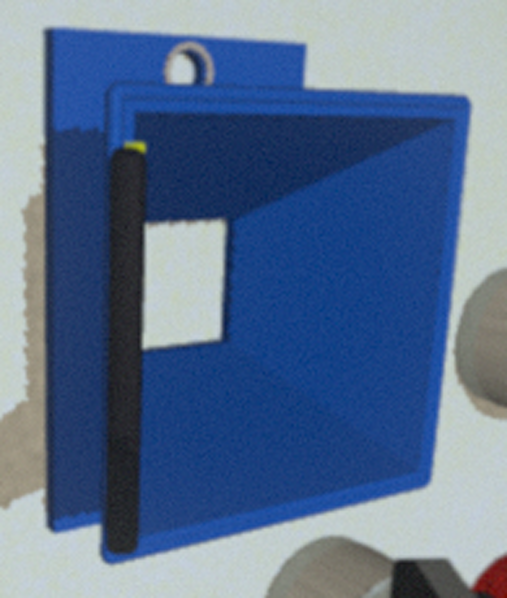

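View pics/t1.png

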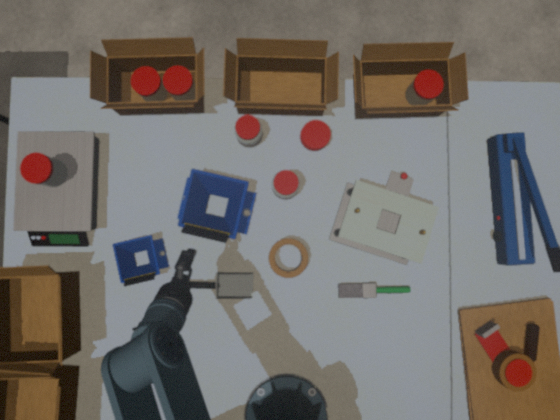

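```bash
python3 - <<'E'
from fit import *
from plan import *
w=pickle.load(open("w1.pkl","rb"));s=pickle.load(open("top0.pkl","rb"))
H=np.array([[0,.086,.008],[.06,.1,.008],[-.06,.1,.008],[-.06,-.1,.008]])
px=np.array([(307,87),(352,77),(254,71),(255,264)],float)
a=[(w,H,px)]
x,r=fit(a,[.578,.197,-.21]);print(np.round(x,4),np.round(r,1).tolist())
b=(s,[[.06,-.1,.008],[-.06,-.1,.008],[0,-.086,.008]],(np.array([(519,195),(463,443),(462,315)])+.5)/6-.5+[170,160])
x,r=fit(a+[b],[.578,.197,-.21]);print(np.round(x,4),np.round(r,1).tolist())
c,sn=np.cos(x[2]),np.sin(x[2])
L=np.c_[[(x[0]+c*-.09-sn*y,x[1]+sn*-.09+c*y,.1126) for y in(.06,-.06)]]
print("lip end proj",proj(w,L),"seen",(287,119),(283,271))
lip=np.array([x[0]-.081*c,x[1]-.081*sn,.097]);print(lip)
p,R,st=cur();T=Rtool(x[2]);z=T.apply([0,0,1])
for back,n in((.066,6),(.006,4)):
    r,p,R=rows(p,R,lip-z*back,T,n,85,dr=3);print(p.round(4),(lip-z*back).round(4));print(r)
E
```

```text
[ 0.581   0.1973 -0.2223] [[-0.4, 0.7], [-0.1, -0.5], [0.6, -0.7], [0.1, 0.7]]
[ 0.5808  0.197  -0.2232] [[-0.5, 1.0], [-0.2, -0.1], [0.6, -0.4], [-0.1, 1.0], [-0.6, -0.4], [-1.2, -0.0], [-0.9, -0.7]]
lip end proj [[283.06347247 117.83624177]
 [280.20886721 274.40531828]] seen (287, 119) (283, 271)
[0.50182383 0.21497479 0.097     ]
[0.469  0.2222 0.1544] [0.4696 0.2223 0.1542]
[[-0.001, 0.001, 0.002, 0.0, -1.0, 17.0, 85], [-0.002, 0.001, 0.001, 1.0, -0.0, 17.0, 85], [-0.001, 0.0, 0.002, 0.0, -1.0, 17.0, 85], [-0.002, 0.001, 0.001, 1.0, -1.0, 17.0, 85], [-0.001, 0.001, 0.002, 0.0, -0.0, 17.0, 85], [-0.001, 0.001, 0.001, 0.0, -1.0, 17.0, 85]]
[0.4983 0.2156 0.1024] [0.4989 0.2156 0.1022]
[[-0.0, -0.0, 0.0, 0.0, -0.0, 15.0, 85], [-0.0, -0.0, 0.0, 0.0, -0.0, 15.0, 85], [-0.0, -0.0, 0.0, 0.0, -0.0, 15.0, 85], [-0.0, -0.0, 0.0, 0.0, -0.0, 15.0, 85]]
```

Call:
drive_tool --pt "-0.001 0.001 0.002 0 -1 17 85" --pt "-0.002 0.001 0.001 1 0 17 85" --pt "-0.001 0 0.002 0 -1 17 85" --pt "-0.002 0.001 0.001 1 -1 17 85" --pt "-0.001 0.001 0.002 1 0 17 85" --pt "-0.001 0.001 0.001 0 -1 17 85" --pt "0 0 0 0 0 0 85"

```text
t: 4.5
position: [0.471, 0.2195, 0.1544]
tool_rot: [3.141, -0.523, -0.228]
ft_force: [-0.3, 0.0, -1.0]
finger_gap: 0.995
```

```bash
python3 - <<'E'
from plan import *
from plant import *
from h import *
p,R,s=cur();print(s["t"],p,s["ft_force"])
w=snapshot("wrist");cv2.imwrite("pics/w2.png",w["pixels"]);pickle.dump(w,open("w2.pkl","wb"))
x=[.5808,.197,-.2232]
c,sn=np.cos(x[2]),np.sin(x[2])
lip=np.array([x[0]-.081*c,x[1]-.081*sn,.097])
print("lip in tool frame mm",1000*R.inv().apply(lip-p))
L=np.c_[[(x[0]+c*-.09-sn*y,x[1]+sn*-.09+c*y,.1126) for y in(.06,-.06)]]
print(proj(w,L))
E
```

```text
4.5 [0.47101772 0.21953805 0.15438096] [-0.32439079  0.04087375 -0.97873013]
lip in tool frame mm [-1.80248076 -2.4796631  65.21147311]
[[267.20997697 127.04723831]
 [269.57431375 358.91116192]]
```

View pics/w2.png

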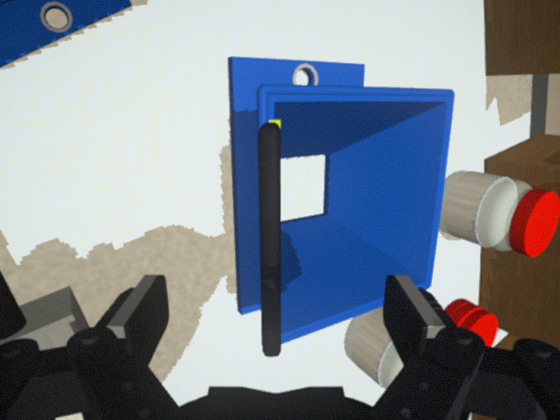

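Call:
drive_tool --pt "0 0 0 0 -1 15 85" --pt "0 0 0 0 -1 15 85" --pt "0 0 0 -1 -1 15 85" --pt "0 0 0 0 0 14 85" --pt "0 0 0 0 0 0 85"

```text
t: 5.05
position: [0.4994, 0.2172, 0.1038]
tool_rot: [-3.141, -0.525, -0.226]
ft_force: [0.5, -0.4, 0.2]
finger_gap: 0.991
```

Call:
drive_tool --pt "0 0 0 0 0 0 50" --pt "0 0 0 0 0 0 30" --pt "0 0 0 0 0 0 20" --pt "0 0 0 0 0 0 14" --pt "0 0 0 0 0 0 5" --pt "0 0 0 0 0 0 0" --pt "0 0 0 0 0 0 0" --pt "0 0 0 0 0 0 0" --force 70

```text
t: 5.85
position: [0.4988, 0.218, 0.1035]
tool_rot: [-3.141, -0.524, -0.225]
ft_force: [-1.5, 0.6, -0.0]
finger_gap: 0.108
```

```bash
python3 - <<'E'
from plan import *
from plant import *
from h import *
p,R,s=cur();print(s["t"],p,s["tool_rot"],s["ft_force"],s["torque"],s["finger_gap"])
w=snapshot("wrist");cv2.imwrite("pics/w3.png",w["pixels"]);pickle.dump(w,open("w3.pkl","wb"))
E
```

```text
5.85 [0.4987753  0.21799707 0.10349277] [-3.1406819  -0.52445278 -0.22503799] [-1.54444354  0.60792436 -0.00641096] [0.07794656 0.47521773 0.03961023] 0.1077328418339857
```

View pics/w3.png

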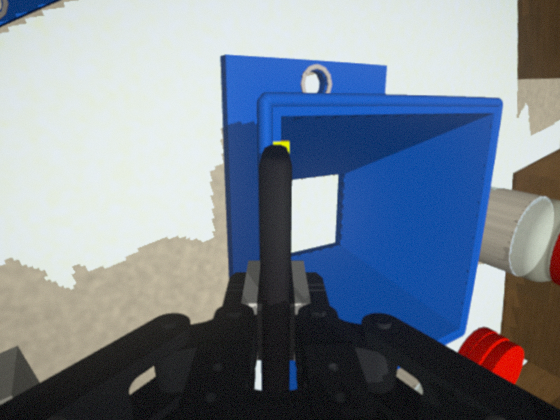

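Call:
drive_tool --pt "0 0 0 2 0 -4 0" --pt "0 0 0 4 0 -7 0" --pt "0 0 0 5 0 -9 0" --pt "0 0 0 5 0 -9 0" --pt "0 0 0 4 0 -6 0" --pt "0 0 0 0 0 0 0"

```text
t: 6.5
position: [0.5, 0.2184, 0.1462]
tool_rot: [-3.138, -0.528, -0.226]
ft_force: [0.3, 0.1, -3.6]
finger_gap: 0.106
```

```bash
python3 - <<'E'
from plan import *
from plant import *
from h import *
p,R,s=cur();print(s["t"],p,s["tool_rot"],s["ft_force"],s["torque"],s["finger_gap"])
w=snapshot("wrist");cv2.imwrite("pics/w4.png",w["pixels"]);pickle.dump(w,open("w4.pkl","wb"))
w=snapshot("side");cv2.imwrite("pics/s4.png",w["pixels"]);pickle.dump(w,open("s4.pkl","wb"))
E
```

```text
6.5 [0.50001325 0.2184149  0.14616277] [-3.1380757  -0.52795068 -0.22635888] [ 0.26595691  0.11730854 -3.63992368] [ 0.21540078  0.68482127 -0.06653068] 0.10605433168323194
```

View pics/w4.png

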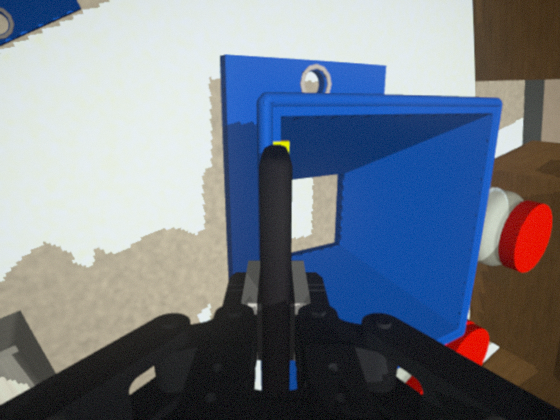

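View pics/s4.png

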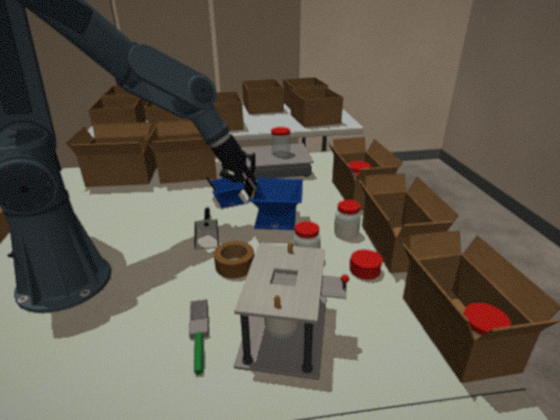

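```bash
python3 - <<'E'
from fit import *
from plan import *
w=pickle.load(open("w3.pkl","rb"))
c=w["pixels"][40:130,210:400];cv2.imwrite("pics/w3c.png",cv2.resize(c,None,fx=4,fy=4,interpolation=cv2.INTER_CUBIC))
E
```

```text
(no output)
```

View pics/w3c.png

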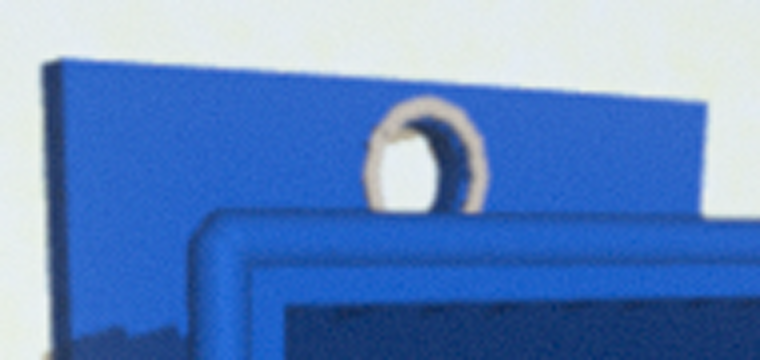

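```bash
python3 - <<'E'
from fit import *
from plan import *
w=pickle.load(open("w3.pkl","rb"))
H=[[-.06,.1,.008],[.06,.1,.008],[0,.086,.008]]
px=(np.array([(63,59),(707,102),(427,157)])+.5)/4-.5+[210,40]
x,r=fit([(w,H,px)],[.58,.197,-.22]);print(x.round(4),r.round(1).tolist())
p=np.array([.49878,.218,.1035]);R=Ro.from_euler('xyz',[-3.14068,-.52445,-.22504])
for x in (x,[.5808,.197,-.2232]):
    Rh=Ro.from_euler('z',x[2]);o=np.array([x[0],x[1],0])
    print("TCP in hopper frame",1000*Rh.inv().apply(p-o),(Rh.inv()*R).as_matrix().round(4).tolist())
E
```

```text
[ 0.5828  0.197  -0.2207] [[0.3, -0.4], [0.0, -0.7], [-0.4, 4.3]]
TCP in hopper frame [-86.59729629   2.09960285 103.5       ] [[0.8656, -0.0039, 0.5007], [-0.0038, -1.0, -0.0013], [0.5007, -0.0008, -0.8656]]
TCP in hopper frame [-84.63380047   2.32383695 103.5       ] [[0.8656, -0.0014, 0.5007], [-0.0016, -1.0, -0.0], [0.5007, -0.0008, -0.8656]]
```

```bash
cat > tgt.py <<'E'
from plan import *
G=np.array([-.0848,.0021,.1035])
def target(x,y,z,yaw): # hopper pose -> tcp
    q=np.array([x,y,z])+Ro.from_euler('z',yaw).apply(G)
    return q,Ro.from_euler('xyz',[-3.1410,-.5245,yaw-.003])
E
python3 - <<'E'
from tgt import *
p,R,s=cur()
q,T=target(.531,-.254,.215,-.31);print(q,T.as_euler('xyz'))
r,p,R=rows(p,R,[p[0]-.01,p[1],q[2]],R,7,0);print(p);print(r)
r,p,R=rows(p,R,q,T,16,0);print(p);print(r[:8]);print(r[8:])
E
```

```text
[ 0.45088274 -0.22613113  0.3185    ] [-3.141  -0.5245 -0.313 ]
[0.48878792 0.21800049 0.31896747]
[[0.0, 0.0, 0.0, 11.0, 0.0, -22.0, 0], [0.0, 0.0, 0.0, 12.0, 1.0, -22.0, 0], [0.0, 0.0, 0.0, 11.0, -0.0, -23.0, 0], [0.0, 0.0, 0.0, 11.0, 0.0, -22.0, 0], [0.0, 0.0, 0.0, 11.0, 0.0, -22.0, 0], [0.0, 0.0, 0.0, 12.0, 1.0, -22.0, 0], [0.0, 0.0, 0.0, 11.0, -0.0, -23.0, 0]]
[ 0.45060158 -0.22569696  0.31848444]
[[-0.003, -0.0, 0.005, 3.0, 28.0, 2.0, 0], [-0.003, -0.0, 0.004, 4.0, 27.0, 2.0, 0], [-0.002, -0.0, 0.005, 3.0, 28.0, 2.0, 0], [-0.003, -0.0, 0.005, 4.0, 27.0, 2.0, 0], [-0.003, -0.0, 0.005, 4.0, 28.0, 2.0, 0], [-0.003, -0.0, 0.004, 4.0, 27.0, 3.0, 0], [-0.003, -0.0, 0.005, 4.0, 28.0, 2.0, 0], [-0.002, -0.0, 0.005, 5.0, 27.0, 3.0, 0]]
[[-0.003, -0.001, 0.005, 4.0, 27.0, 2.0, 0], [-0.003, 0.0, 0.004, 4.0, 28.0, 3.0, 0], [-0.003, 0.0, 0.005, 5.0, 27.0, 3.0, 0], [-0.003, 0.0, 0.005, 5.0, 27.0, 2.0, 0], [-0.002, 0.0, 0.004, 5.0, 28.0, 3.0, 0], [-0.003, 0.0, 0.005, 5.0, 27.0, 3.0, 0], [-0.003, 0.0, 0.005, 5.0, 27.0, 3.0, 0], [-0.003, 0.0, 0.005, 5.0, 27.0, 3.0, 0]]
```

Call:
drive_tool --pt "0 0 0 6 0 -12 0" --pt "0 0 0 12 0 -22 0" --pt "0 0 0 11 1 -23 0" --pt "0 0 0 11 0 -22 0" --pt "0 0 0 11 0 -22 0" --pt "0 0 0 12 1 -22 0" --pt "0 0 0 11 0 -23 0" --pt "0 0 0 5 0 -10 0"

```text
t: 7.4
position: [0.4894, 0.2185, 0.3221]
tool_rot: [-3.138, -0.528, -0.226]
ft_force: [0.0, 0.6, -2.9]
finger_gap: 0.106
```

Call:
drive_tool --pt "-0.003 0 0.005 2 14 1 0" --pt "-0.003 0 0.004 4 27 2 0" --pt "-0.002 0 0.005 3 28 2 0" --pt "-0.003 0 0.005 4 27 2 0" --pt "-0.003 0 0.005 4 28 2 0" --pt "-0.003 0 0.004 4 27 3 0" --pt "-0.003 0 0.005 4 28 2 0" --pt "-0.002 0 0.005 5 27 3 0"

```text
t: 8.2
position: [0.4713, 0.009, 0.318]
tool_rot: [-3.141, -0.523, -0.268]
ft_force: [0.2, 0.2, -2.0]
finger_gap: 0.105
```

Call:
drive_tool --pt "-0.003 -0.001 0.005 4 27 2 0" --pt "-0.003 0 0.004 4 28 3 0" --pt "-0.003 0 0.005 5 27 3 0" --pt "-0.003 0 0.005 5 27 2 0" --pt "-0.002 0 0.004 5 28 3 0" --pt "-0.003 0 0.005 5 27 3 0" --pt "-0.003 0 0.005 5 20 3 0" --pt "0 0 0 3 10 1 0" --pt "0 0 0 0 0 0 0"

```text
t: 9.1
position: [0.4567, -0.1889, 0.3189]
tool_rot: [-3.141, -0.523, -0.309]
ft_force: [0.2, 0.6, -3.4]
finger_gap: 0.104
```

```bash
python3 - <<'E'
from tgt import *
p,R,s=cur();print(s["t"],p,s["tool_rot"],s["ft_force"],s["finger_gap"])
q,T=target(.531,-.254,.205,-.31)
r,p,R=rows(p,R,q,T,3,0,dp=1);print(q,p);print(r)
E
```

```text
9.1 [ 0.45667208 -0.18889563  0.31891016] [-3.14110059 -0.52265325 -0.3090202 ] [ 0.15062921  0.56229338 -3.37582892] 0.10427690801094772
[ 0.45088274 -0.22613113  0.3085    ] [ 0.45090706 -0.22610697  0.30853989]
[[-0.001, 0.001, 0.001, -0.1, 12.4, 4.0, 0], [-0.0, 0.0, 0.001, -0.0, 12.4, 3.9, 0], [-0.001, 0.001, 0.001, -0.0, 12.4, 4.0, 0]]
```

Call:
drive_tool --pt "-0.001 0.001 0.001 0 15 4 0" --pt "0 0 0.001 0 13 4 0" --pt "-0.001 0.001 0.001 0 9 4 0" --pt "0 0 0 0 0 0 0" --pt "0 0 0 0 0 0 0"

```text
t: 9.6
position: [0.4516, -0.2243, 0.3087]
tool_rot: [-3.141, -0.525, -0.311]
ft_force: [-0.1, -0.1, -2.5]
finger_gap: 0.108
```

```bash
python3 - <<'E'
from tgt import *
from plant import *
from h import *
p,R,s=cur();print(s["t"],p,s["tool_rot"],s["ft_force"],s["finger_gap"])
for n in("side","wrist","top"):
    w=snapshot(n);cv2.imwrite(f"pics/{n}5.png",w["pixels"]);pickle.dump(w,open(f"{n}5.pkl","wb"))
    if n=="side":
        c=w["pixels"][150:350,200:370];cv2.imwrite("pics/side5c.png",cv2.resize(c,None,fx=3,fy=3,interpolation=cv2.INTER_CUBIC))
E
```

```text
9.6 [ 0.45163384 -0.22430501  0.30871855] [-3.14071091 -0.52522989 -0.31067631] [-0.1441452  -0.14839848 -2.52063338] 0.10775916621607808
```

View pics/side5c.png

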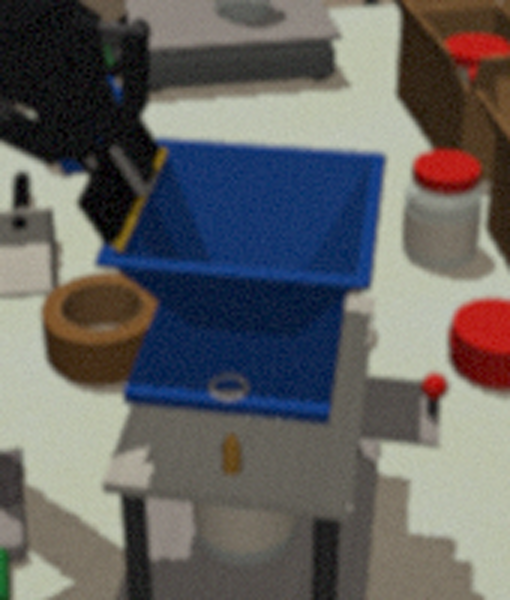

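View pics/wrist5.png

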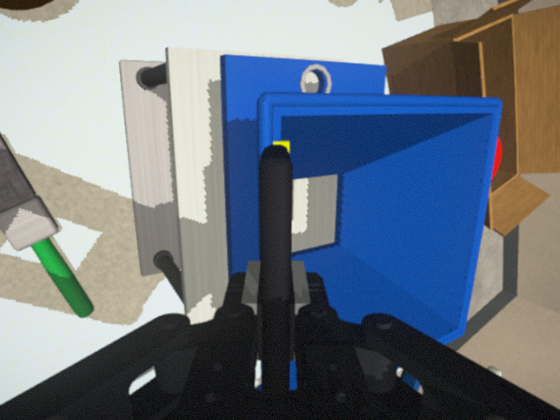

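View pics/top5.png

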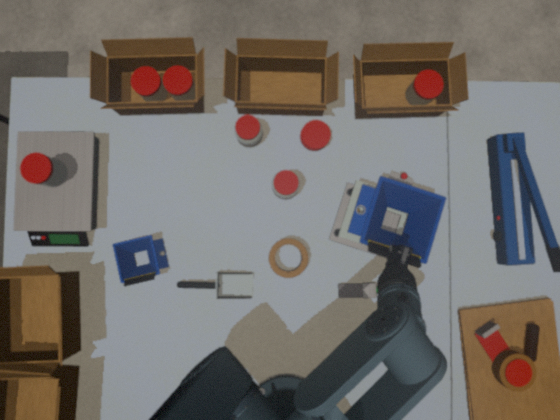

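```bash
python3 - <<'E'
from fit import *
t=pickle.load(open("top5.pkl","rb"));c=t["pixels"][165:275,325:455];cv2.imwrite("pics/top5c.png",cv2.resize(c,None,fx=6,fy=6,interpolation=cv2.INTER_CUBIC))
s=pickle.load(open("side5.pkl","rb"));c=s["pixels"][240:320,225:330];cv2.imwrite("pics/side5d.png",cv2.resize(c,None,fx=7,fy=7,interpolation=cv2.INTER_CUBIC))
E
```

```text
(no output)
```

View pics/top5c.png

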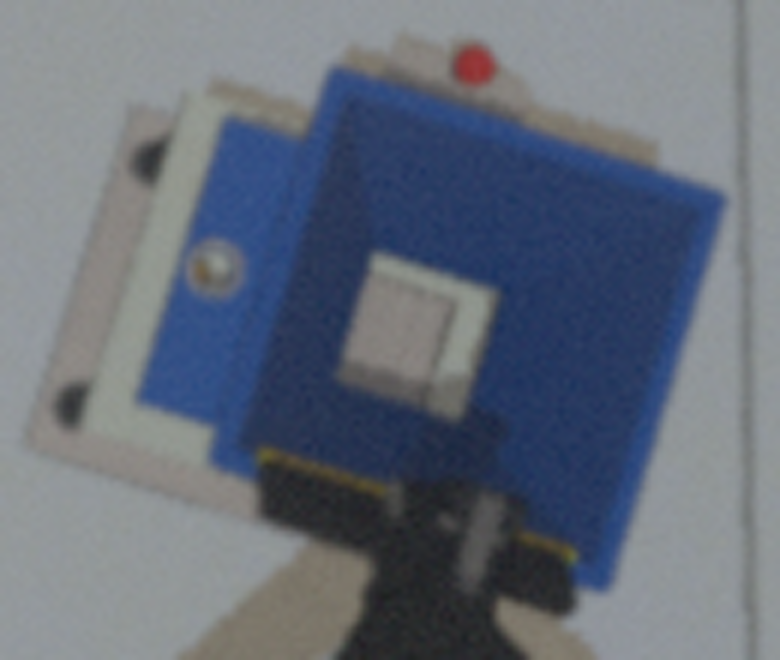

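View pics/side5d.png

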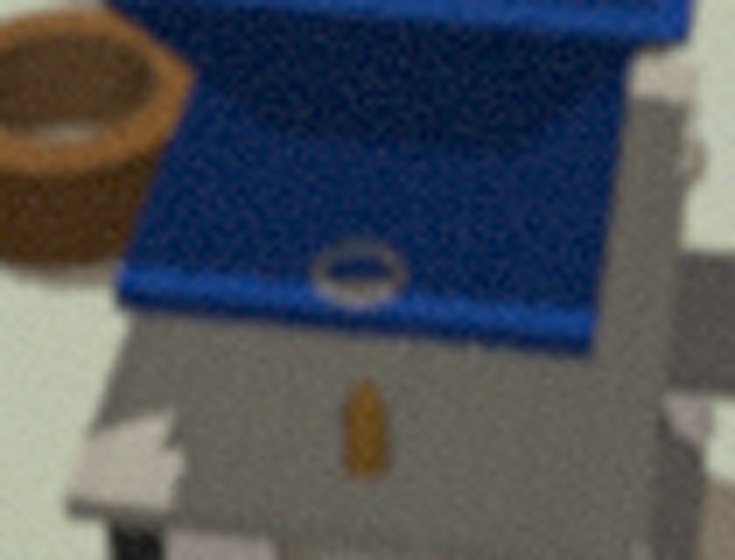

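```bash
python3 - <<'E'
from fit import *
t=pickle.load(open("top5.pkl","rb"));s=pickle.load(open("side5.pkl","rb"))
up=lambda L,k,o:(np.array(L,float)+.5)/k-.5+o
z=.2052
a=(t,[[0,.086,z+.008],[.06,.1,z+.008],[-.06,.1,z+.008]],up([(214,268),(225,117),(138,402)],6,(325,165)))
b=(s,[[0,-.086,z+.008],[-.06,-.1,z],[.06,-.1,z]],up([(359,273),(120,305),(590,353)],7,(225,240)))
for o in([a],[b],[a,b]):
    x,r=fit(o,[.531,-.254,-.31]);print(x.round(4),r.round(1).tolist())
from tgt import *
p=np.array([.45163,-.22431]);print("by robot",p-Ro.from_euler('z',-.308).apply(G)[:2])
# single points by ray
hL=ray(t,*a[2][0],z+.008);pL=ray(t,*up([(229,266)],6,(320,165))[0],.176)
hR=ray(s,*b[2][0],z+.008);pR=ray(s,*up([(366,384)],7,(225,240))[0],.175)
print(hL,pL,hL-pL);print(hR,pR,hR-pR)
t0=pickle.load(open("top0.pkl","rb"));pR2=ray(t0,*up([(625,400)],6,(320,165))[0],.176);print("pR top",pR2, "dir",np.arctan2(-(pL-pR2)[0],(pL-pR2)[1]))
d=hL-hR;print("hopper yaw",np.arctan2(-d[0],d[1]),np.linalg.norm(d[:2]),np.linalg.norm((pL-pR2)[:2]),np.linalg.norm((pL-pR)[:2]))
E
```

```text
[ 0.5307 -0.2548 -0.3005] [[0.1, 0.2], [-0.0, -0.3], [-0.1, 0.1]]
[ 0.5309 -0.2505 -0.3123] [[0.2, -0.6], [-0.6, 0.1], [0.4, 0.3]]
[ 0.5302 -0.2528 -0.3105] [[-0.6, 0.0], [-0.5, -0.4], [-1.1, -0.1], [0.1, 0.3], [-0.8, 1.0], [0.4, 1.2]]
by robot [ 0.53180284 -0.25201858]
[ 0.55660787 -0.17232065  0.2132    ] [ 0.55970348 -0.17267302  0.176     ] [-0.00309561  0.00035236  0.0372    ]
[ 0.50396397 -0.33383869  0.2132    ] [ 0.50560275 -0.33180366  0.175     ] [-0.00163878 -0.00203504  0.0382    ]
pR top [ 0.505457   -0.33566614  0.176     ] dir -0.3212835346334771
hopper yaw -0.3150746128305782 0.1698807142876945 0.17178311122889575 0.1680757210614478
```

```bash
python3 - <<'E'
from tgt import *
p,R,s=cur()
q,T=target(.531,-.254,.205,-.31)
r,p,R=rows(p,R,p+np.array([.0015,-.001,-.020]),Ro.from_euler('z',-.003)*R,4,0,dp=1);print(p);print(r)
print("world x,y,z down 1mm in tool", R.inv().apply(np.eye(3)).round(3))
E
```

```text
[ 0.45333981 -0.22540934  0.28913996]
[[-0.0, 0.0, 0.001, -2.1, 0.1, 4.5, 0], [-0.001, 0.0, 0.0, -2.2, 0.2, 4.6, 0], [-0.0, 0.0, 0.001, -2.1, 0.1, 4.5, 0], [-0.001, 0.0, 0.001, -2.1, 0.1, 4.6, 0]]
world x,y,z down 1mm in tool [[ 0.823 -0.308  0.478]
 [-0.266 -0.951 -0.155]
 [ 0.502  0.    -0.865]]
```

Call:
drive_tool --pt "0 0 0.001 -2.1 0.1 4.5 0" --pt "-0.001 0 0 -2.2 0.2 4.6 0" --pt "0 0 0.001 -2.1 0.1 4.5 0" --pt "-0.001 0 0.001 -2.1 0.1 4.6 0" --pt "0 0 0 0 0 0 0" --pt "0 0 0 0 0 0 0"

```text
t: 10.35
position: [0.4531, -0.226, 0.2887]
tool_rot: [-3.141, -0.526, -0.315]
ft_force: [0.2, 0.2, -3.8]
finger_gap: 0.109
```

```bash
python3 - <<'E'
from tgt import *
from plant import *
from h import *
p,R,s=cur();print(s["t"],p,s["tool_rot"],s["ft_force"],s["finger_gap"])
for n,(x0,x1,y0,y1) in dict(side=(225,330,240,320),top=(325,455,165,275)).items():
    w=snapshot(n);pickle.dump(w,open(f"{n}6.pkl","wb"));c=w["pixels"][y0:y1,x0:x1]
    k=7 if n=="side" else 6
    cv2.imwrite(f"pics/{n}6c.png",cv2.resize(c,None,fx=k,fy=k,interpolation=cv2.INTER_CUBIC))
E
```

```text
10.35 [ 0.45311367 -0.22604282  0.28871752] [-3.14139788 -0.52554493 -0.31450326] [ 0.2425234   0.1624303  -3.77697194] 0.10898724606345071
```

View pics/side6c.png

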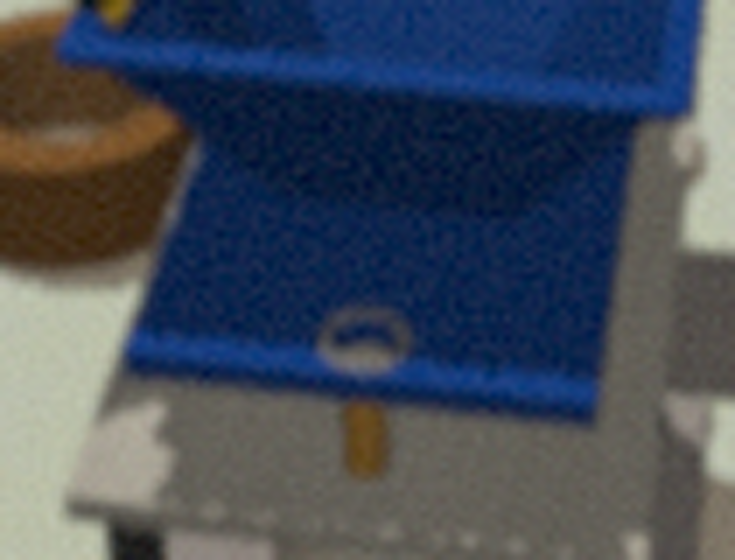

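View pics/top6c.png

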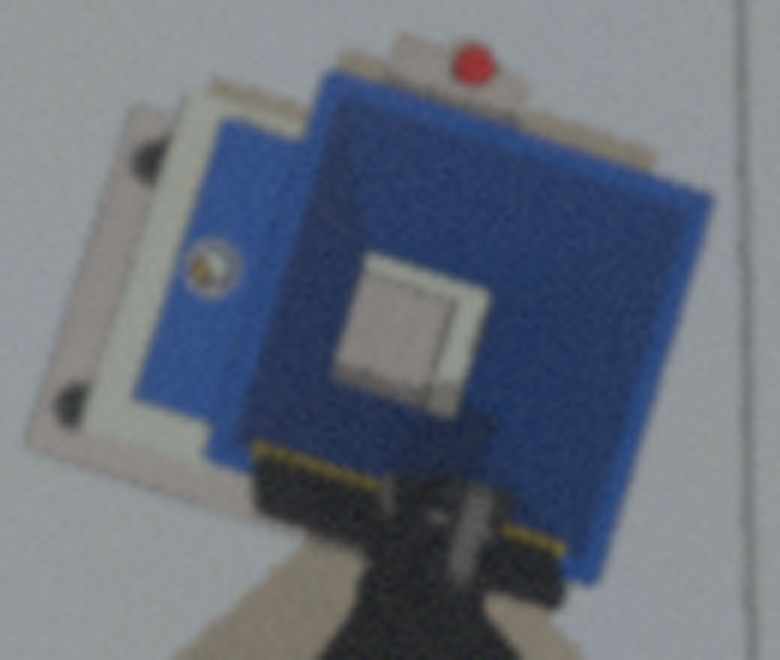

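```bash
python3 - <<'E'
from fit import *
t=pickle.load(open("top6.pkl","rb"));s=pickle.load(open("side6.pkl","rb"))
up=lambda L,k,o:(np.array(L,float)+.5)/k-.5+o
z=.1852
a=(t,[[0,.086,z+.008],[.06,.1,z+.008],[-.06,.1,z+.008]],up([(212,269),(222,118),(134,402)],6,(325,165)))
b=(s,[[0,-.086,z+.008],[-.06,-.1,z],[.06,-.1,z]],up([(365,341),(127,374),(596,420)],7,(225,240)))
for o in([a],[b],[a,b]):
    x,r=fit(o,[.531,-.254,-.31]);print(x.round(4),r.round(1).tolist())
hL=ray(t,*a[2][0],z+.008);pL=ray(t,*up([(229,266)],6,(320,165))[0],.176);pL2=ray(t,*up([(202,271)],6,(325,165))[0],.172)
hR=ray(s,*b[2][0],z+.008);pR=ray(s,*up([(366,384)],7,(225,240))[0],.175)
print(hL,pL,pL2,hL-pL);print(hR,pR,hR-pR)
E
```

```text
[ 0.5314 -0.2568 -0.3045] [[-0.1, 0.1], [-0.0, 0.1], [0.1, -0.2]]
[ 0.5308 -0.2526 -0.2995] [[0.2, -0.6], [-0.3, 0.2], [0.2, 0.3]]
[ 0.5313 -0.2551 -0.3094] [[-0.7, -0.0], [-0.5, -0.0], [-0.7, -0.4], [0.2, 0.3], [-0.4, 0.8], [0.1, 1.4]]
[ 0.55743905 -0.17501282  0.1932    ] [ 0.55970348 -0.17267302  0.176     ] [ 0.55790079 -0.17458025  0.172     ] [-0.00226442 -0.0023398   0.0172    ]
[ 0.50489496 -0.33632119  0.1932    ] [ 0.50560275 -0.33180366  0.175     ] [-0.0007078  -0.00451753  0.0182    ]
```

```bash
cat > pins.py <<'E'
from fit import *
th=np.linspace(0,2*np.pi,40)
def pinpts(x,y):
    P=[]
    for r,z in((.006,.15),(.006,.168),(.0025,.176)):
        P.append(np.c_[x+r*np.cos(th),y+r*np.sin(th),np.full(40,z)])
    return np.vstack(P)
def sil(s,x,y):
    h=cv2.convexHull(proj(s,pinpts(x,y)).astype(np.float32))
    m=cv2.moments(h);return np.array([m['m10']/m['m00'],m['m01']/m['m00']]),m['m00']
def seg(s,c,r=9):
    u,v=int(c[0]),int(c[1]);I=s["pixels"][v-r:v+r+1,u-r:u+r+1].astype(float)
    w=I[...,2]-I[...,0];bg=np.median(w);w=np.clip(w-bg-15,0,40)  # red-blue
    k=(w>0).astype(np.uint8);n,l,st,_=cv2.connectedComponentsWithStats(k);i=1+np.argmax(st[1:,4]);w=w*(l==i)
    vv,uu=np.mgrid[v-r:v+r+1,u-r:u+r+1]
    return np.array([(w*uu).sum(),(w*vv).sum()])/w.sum(),(l==i).sum()
if __name__=="__main__":
    t=pickle.load(open("top0.pkl","rb"));s=pickle.load(open("side0.pkl","rb"));s6=pickle.load(open("side5.pkl","rb"))
    for n,S,c,g in(("topL",t,(357,210),(.558,-.173)),("topR",t,(423,232),(.505,-.335)),("sideL",s,(290,247),(.558,-.173)),("sideR",s,(277,301),(.505,-.335)),("sideR5",s6,(277,301),(.505,-.335))):
        c,a=seg(S,c)
        from scipy.optimize import least_squares
        r=least_squares(lambda p:sil(S,*p)[0]-c,g,x_scale=.01,diff_step=1e-4);print(n,c.round(2),a,round(sil(S,*r.x)[1]),r.x.round(4))
E
python3 pins.py
```

```text
topL [357.09 210.07] 18 24 [ 0.5578 -0.1738]
topR [422.99 231.86] 22 28 [ 0.5042 -0.3389]
sideL [289.73 246.97] 44 57 [ 0.558 -0.167]
sideR [276.58 300.42] 64 80 [ 0.505  -0.3314]
sideR5 [276.65 301.26] 78 80 [ 0.5048 -0.3336]
```

Call:
drive_tool --pt "0 0 0 -2 -0.5 3.4 0" --pt "0 0 0 -2 0 3.5 0" --pt "0 0 0 -2 0 3.5 0" --pt "0 0 0 -2 0 3.5 0" --pt "0 0 0 0 0 0 0"

```text
t: 10.95
position: [0.453, -0.2253, 0.2719]
tool_rot: [-3.141, -0.524, -0.315]
ft_force: [0.2, 0.3, -4.1]
finger_gap: 0.104
```

```bash
python3 - <<'E'
from tgt import *
from plant import *
from h import *
p,R,s=cur();print(s["t"],p,s["tool_rot"],s["ft_force"],s["torque"],s["finger_gap"])
for n,(x0,x1,y0,y1) in dict(side=(225,330,240,320),top=(325,455,165,275)).items():
    w=snapshot(n);pickle.dump(w,open(f"{n}7.pkl","wb"));c=w["pixels"][y0:y1,x0:x1]
    k=7 if n=="side" else 6
    cv2.imwrite(f"pics/{n}7c.png",cv2.resize(c,None,fx=k,fy=k,interpolation=cv2.INTER_CUBIC))
E
```

```text
10.95 [ 0.4530154  -0.22527574  0.27187139] [-3.14085826 -0.52445817 -0.31468012] [ 0.23152134  0.26928895 -4.08366547] [ 0.18917991  0.77233761 -0.02300979] 0.10353101955561339
```

View pics/side7c.png

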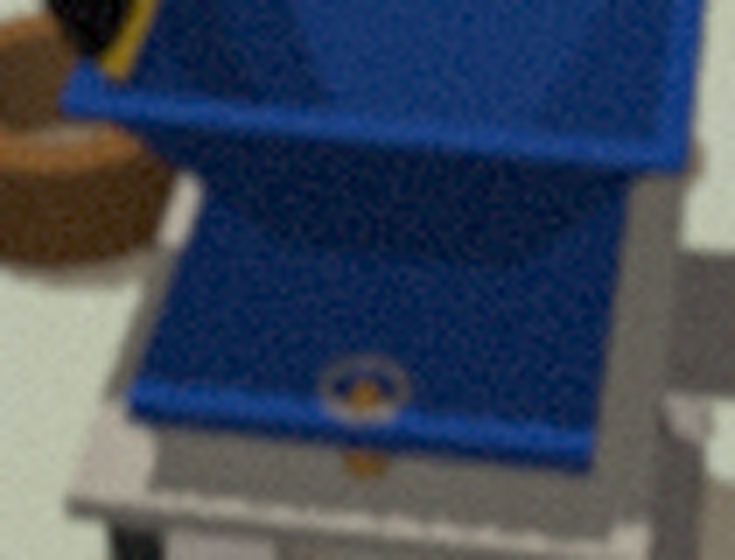

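View pics/top7c.png

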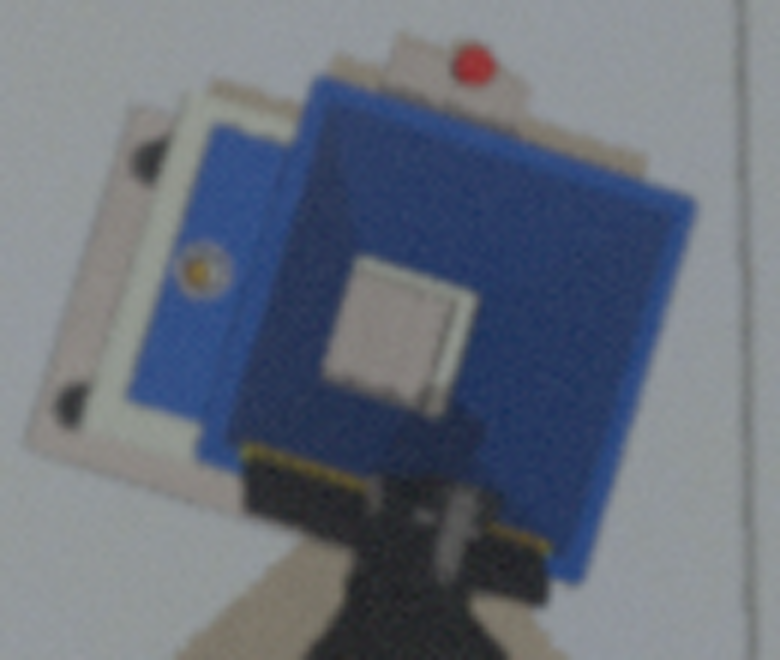

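Call:
drive_tool --pt "0 0 0 -1 0 1.7 0" --pt "0 0 0 -1 0 1.7 0" --pt "0 0 0 -1 0 1.7 0" --pt "0 0 0 0 0 0 0"

```text
t: 11.45
position: [0.4532, -0.2255, 0.2666]
tool_rot: [-3.141, -0.525, -0.314]
ft_force: [0.2, -0.3, -3.6]
finger_gap: 0.108
```

```bash
python3 - <<'E'
from tgt import *
p,R,s=cur();print(s["t"],p,s["tool_rot"],s["ft_force"],s["torque"],s["finger_gap"])
E
```

```text
11.45 [ 0.45317358 -0.22546676  0.2665743 ] [-3.14144521 -0.52532744 -0.31435166] [ 0.21962672 -0.32770169 -3.57875969] [0.28178653 0.72129754 0.01263595] 0.10824059903345173
```

Call:
drive_tool --pt "0 0 0 -1 0 1.7 0" --pt "0 0 0 -1 0 1.7 0" --pt "0 0 0 -1 0 1.7 0" --pt "0 0 0 -1 0 1.7 0" --pt "0 0 0 0 0 0 0"

```text
t: 11.95
position: [0.4531, -0.2255, 0.2587]
tool_rot: [-3.141, -0.525, -0.314]
ft_force: [0.4, 0.1, -3.4]
finger_gap: 0.107
```

Call:
drive_tool --pt "0 0 0 -0.5 0 0.9 0" --pt "0 0 0 -0.5 0 0.9 0" --pt "0 0 0 -0.5 0 0.9 0" --pt "0 0 0 0 0 0 0"

```text
t: 12.35
position: [0.4533, -0.2255, 0.2558]
tool_rot: [-3.142, -0.526, -0.314]
ft_force: [-0.4, 0.2, -3.2]
finger_gap: 0.108
```

```bash
python3 - <<'E'
from tgt import *
p,R,s=cur();print(s["t"],p,s["tool_rot"],s["ft_force"],s["torque"],s["finger_gap"])
E
```

```text
12.35 [ 0.45326987 -0.22554703  0.25584547] [-3.1415767  -0.52565376 -0.31432681] [-0.415069    0.21676806 -3.15721431] [ 0.2277475   0.7236772  -0.00336987] 0.10846431355648456
```

Underside is now about 2.3 mm above the plate, with no contact. I'll go down in 0.5 mm steps and watch the force.

Call:
drive_tool --pt "0 0 0 -0.4 0 0.7 0" --pt "0 0 0 -0.4 0 0.7 0" --pt "0 0 0 0 0 0 0"

```text
t: 12.65
position: [0.4533, -0.2256, 0.2543]
tool_rot: [3.142, -0.526, -0.314]
ft_force: [-0.2, -0.1, -3.3]
finger_gap: 0.101
```

Call:
drive_tool --pt "0 0 0 -0.3 0 0.5 0" --pt "0 0 0 0 0 0 0"

```text
t: 12.85
position: [0.4533, -0.2256, 0.2538]
tool_rot: [3.141, -0.526, -0.314]
ft_force: [0.1, -0.2, -2.9]
finger_gap: 0.106
```

Call:
drive_tool --pt "0 0 0 -0.2 0 0.4 0" --pt "0 0 0 0 0 0 0"

```text
t: 13.05
position: [0.4535, -0.2257, 0.2536]
tool_rot: [3.141, -0.526, -0.314]
ft_force: [0.1, 0.1, -2.6]
finger_gap: 0.108
```

Call:
drive_tool --pt "0 0 0 -0.2 0 0.4 0" --pt "0 0 0 0 0 0 0"

```text
t: 13.25
position: [0.4536, -0.2258, 0.2535]
tool_rot: [3.141, -0.527, -0.314]
ft_force: [-1.0, 0.6, 1.0]
finger_gap: 0.104
```

Call:
drive_tool --pt "0 0 0 -0.2 0 0.4 0" --pt "0 0 0 0 0 0 0"

```text
t: 13.45
position: [0.4537, -0.2259, 0.2535]
tool_rot: [3.141, -0.527, -0.314]
ft_force: [-5.5, 1.9, 5.5]
finger_gap: 0.105
```

```bash
python3 - <<'E'
from tgt import *
from plant import *
from h import *
p,R,s=cur();print(s["t"],p,s["tool_rot"],s["ft_force"],s["torque"],s["finger_gap"])
n,(x0,x1,y0,y1)="side",(215,340,190,330)
w=snapshot(n);pickle.dump(w,open(f"{n}8.pkl","wb"));c=w["pixels"][y0:y1,x0:x1]
cv2.imwrite(f"pics/{n}8c.png",cv2.resize(c,None,fx=4,fy=4,interpolation=cv2.INTER_CUBIC))
E
```

```text
13.45 [ 0.45369728 -0.22589943  0.2534923 ] [ 3.14063964 -0.52715963 -0.3136255 ] [-5.52296664  1.86582458  5.53708054] [0.48966598 0.71175345 0.08006807] 0.10545574554099761
```

View pics/side8c.png

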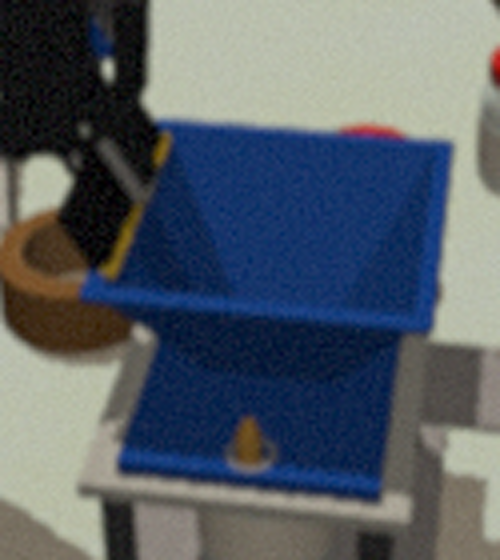

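Call:
drive_tool --pt "0 0 0 0.1 0 -0.2 0" --pt "0 0 0 0 0 0 14" --pt "0 0 0 0 0 0 20" --pt "0 0 0 0 0 0 35" --pt "0 0 0 0 0 0 50" --pt "0 0 0 0 0 0 50" --pt "0 0 0 0 0 0 50"

```text
t: 14.2
position: [0.4534, -0.2257, 0.2527]
tool_rot: [3.141, -0.526, -0.314]
ft_force: [0.5, 0.2, 0.1]
finger_gap: 0.586
```

```bash
python3 - <<'E'
from tgt import *
from plant import *
from h import *
p,R,s=cur();print(s["t"],p,s["tool_rot"],s["ft_force"],s["torque"],s["finger_gap"])
w=snapshot("wrist");cv2.imwrite("pics/w9.png",w["pixels"])
E
```

```text
14.2 [ 0.45342381 -0.2256623   0.25272163] [ 3.14139329 -0.5259662  -0.31425019] [0.45844299 0.21760516 0.06914505] [ 0.10548044  0.27286268 -0.02009217] 0.585926215383509
```

View pics/w9.png

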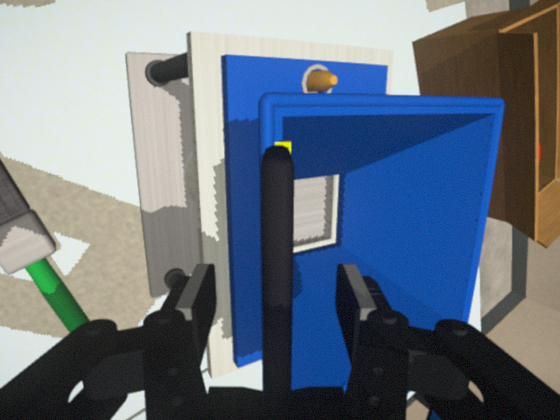

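The wrist picture shows the left pin through its hole at (320,80), with the fingers clear of the lip on both sides. I'll retreat along the tool axis.

Call:
drive_tool --pt "0 0 0 0 0 -6 50" --pt "0 0 0 0 0 -15 50" --pt "0 0 0 0 0 -25 50" --pt "0 0 0 0 0 -30 50" --pt "0 0 0 0 0 -35 50" --pt "0 0 0 0 0 -35 50" --pt "0 0 0 0 0 -20 50" --pt "0 0 0 0 0 0 50" --pt "0 0 0 0 0 0 50"

```text
t: 15.15
position: [0.3741, -0.2, 0.3962]
tool_rot: [3.141, -0.527, -0.314]
ft_force: [0.1, -0.1, 0.2]
finger_gap: 0.588
```

```bash
python3 - <<'E'
from tgt import *
from plant import *
from h import *
p,R,s=cur();print(s["t"],p,s["ft_force"])
for n in("side","wrist","top"):
    w=snapshot(n);cv2.imwrite(f"pics/{n}10.png",w["pixels"]);pickle.dump(w,open(f"{n}10.pkl","wb"))
    if n=="top":
        P=cloud(w);q=P[165:275,320:455];I=w["pixels"][165:275,320:455]
        h=cv2.cvtColor(I,cv2.COLOR_BGR2HSV);m=(h[...,0]>100)&(h[...,0]<130)&(h[...,1]>120)
        for a,b in((.153,.165),(.222,.242)):
            k=m&(q[...,2]>a)&(q[...,2]<b);X=q[k];k2=np.linalg.lstsq(np.c_[X[:,:2]-X[:,:2].mean(0),np.ones(len(X))],X[:,2],rcond=None)[0];print(k.sum(),k2,cv2.minAreaRect(X[:,:2].astype(np.float32)))
        q0=cloud(pickle.load(open("top0.pkl","rb")))
    if n=="side":
        c=w["pixels"][190:330,215:340];cv2.imwrite("pics/side10c.png",cv2.resize(c,None,fx=4,fy=4,interpolation=cv2.INTER_CUBIC))
    if n=="top":
        c=w["pixels"][160:270,320:450];cv2.imwrite("pics/top10c.png",cv2.resize(c,None,fx=5,fy=5,interpolation=cv2.INTER_CUBIC))
E
```

```text
15.15 [ 0.37406091 -0.19997203  0.39624534] [ 0.05987639 -0.10548781  0.18384565]
510 [-0.00686319 -0.02870048  0.1592533 ] ((0.5418693423271179, -0.22486574947834015), (0.13044005632400513, 0.11479940265417099), 72.08779907226562)
1114 [-0.00538177  0.00918078  0.23118797] ((0.5329049825668335, -0.2548050284385681), (0.15640541911125183, 0.15418294072151184), 71.7974853515625)
```

View pics/side10.png

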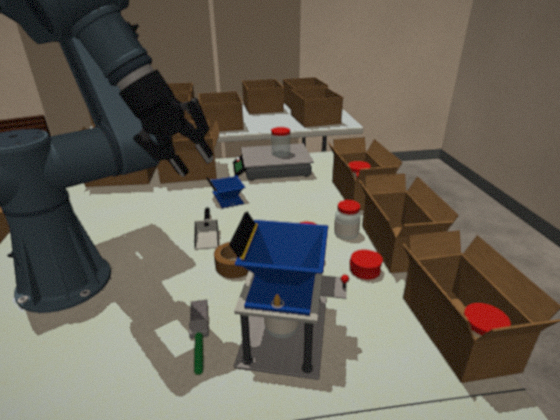

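View pics/side10c.png

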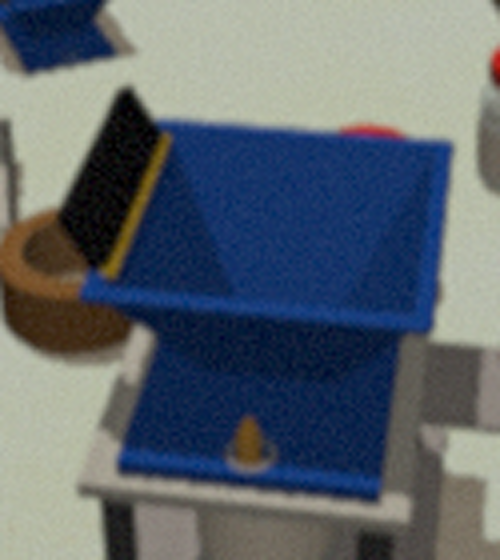

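View pics/wrist10.png

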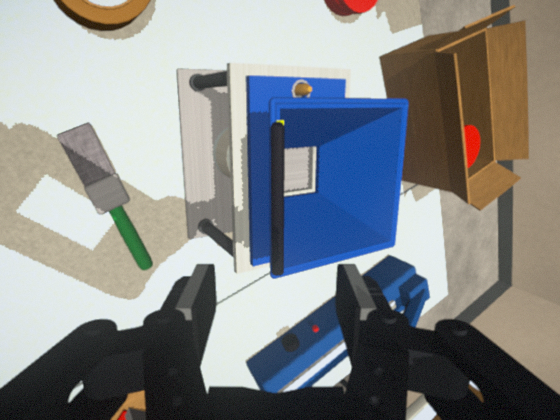

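View pics/top10.png

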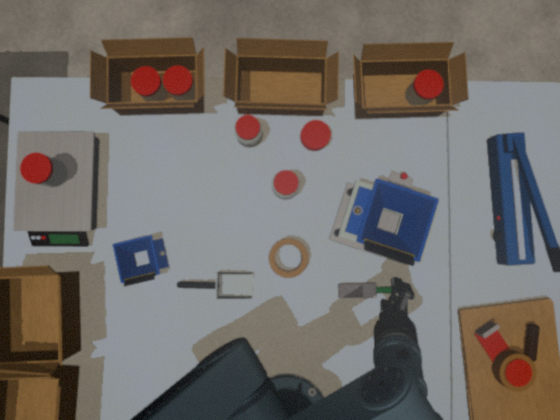

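Both pins stand through their holes: the near one at (278,300) in the side view, the far one at (357,211) in the top view. The flange top is at z 0.159 (expected 0.158), the rim is level, and the other things haven't moved. Handing in.

```bash
python3 -c "
from plant import *
print(finish_job())"
```

```text
the job is handed in; nothing more can be done
None
```

The large blue hopper is back on the stand with both flange holes over the brass pins, and the job is handed in. I gripped it by the black lip, carried it over the jars and held it until it touched the plate. I then let go and backed the arm off along the tool axis.

**Last checks:**
- **Touchdown:** the TCP stopped at 0.2535 m, which puts the flange underside at 0.150 m. The tool pressed down with about 9 N net at touchdown.
- **Seating:** both pins show through their holes. Depth puts the flange top at 0.159 m, against 0.158 m expected, and the rim is level to within about 0.01 rad. A tilt fit on the flange alone gave about 0.03 rad, but it used only the strip of flange the camera could see.
- **Surroundings:** the jars, tape, scoop, brush and lids show in their starting places. The jar under the stand was only partly visible. The wrist reads about 0 N with the gripper clear, and I handed in at about 15.3 s of the 48 s allowed.

**Disagreement:** before lowering, the top and side cameras differed by up to 4 mm on the hopper's y position. I went mainly by the top camera, shifted 0.5 mm towards the side camera's reading. The hopper met no measurable resistance on the way down over the pins.

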